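# Assemble the stone sieve set

### The arm

A 6-joint arm with a two-finger parallel gripper is mounted at the origin on a cart in front of the work surface, level with it; the furniture and walls round the work are solid. World frame = base frame: x ahead of the robot, y to its left, z up, the work surface at z = 0. Lengths are in m, angles in rad, forces in N, time in s.
With the tool pointing down it reaches from about 0.35 to 0.775 m from the base axis. Payload 5.5 kg.
Tool frame: the origin (TCP) lies midway between the tips of the shut fingers; the grasp point (between the pads) lies arm.grip_depth behind it (arm.grip_depth is the distance from the TCP to the grasp point, in m); x points along the fingers, y is the direction in which the jaws open and shut, and the axes are right-handed (so a half turn about x gives the same grasp; the last joint's range is limited). The gripper opens to 85 mm and grips with 20 to 120 N. Pads are 22 mm wide; open, the fingers measure 114 mm over their backs; the gripper's body (76 mm by 85 mm) begins 54 mm behind the grasp point. The pads swing forward as they close: fully open they stand 13 mm farther back than shut.
Start: joints at [1.094, 0.313, 0.046, 1.304, 0, 1.431], TCP at [0.19, 0.543, 0.231] pointing down, gripper open.
Joint ranges: [-2.76, 2.76], [-0.86, 1.69], [-1.03, 1.26], [-2.2, 2.34], [-1.47, 1.5], [-3.14, 3.14]. Speed limits (rad/s): [2.57, 2.57, 3.14, 3.14, 3.14, 3.14].

### API

Orientations are given as a 3x3 rotation matrix whose columns are the frame's x, y, z axes.
In Python, from rig import arm, viewer gives the robot as it stands.
- The arm moves only by the tool move_arm, never from a script. Its argument "rows" is a list of rows, each a list of 3 entries, a list of its own where there are three numbers: the opening, from 0 (shut) to 1 (fully open), then the shift along the tool's x, y, z in mm, then the turn, a rotation vector about the tool's x, y, z in degrees. A call has 1 to 8 rows; each row shifts and turns the commanded pose from where the row before left it, along the tool's axes as they then stand; what a row does not reach is not made up. A row lasts 1/8 s, in which the tool goes at most 62.5 mm and 10.7 degrees, less where a joint would pass 70% of its speed; a pose out of reach is approached as far as the arm can. A call is refused whole if a number of a shift passes 62.5 or a number of a turn 10.7, either way. A call with a gripper value outside its range is refused whole. The fingers move at their own pace and stop on an object; the grip force is fixed at half the most. Time passes only in rows, so rows that do not move let the fingers close. It gives the time, the measured TCP pose, the force and the opening at its end, in the units of the state.
- arm.get_obs(): the state, without advancing time (a new reading comes with each control period).
- viewer.camera(name): name is "scene" or "top" or "wrist"; returns (picture, depth): 480x640x3 uint8, red, green, blue; 480x640 float32, m along the optical axis (not along the pixel's ray), 0 where there is no reading.
- viewer.camera_info(name): a dict with "intrinsics" (3x3 intrinsics, pixels), "k1" (the pictures are not rectified: a ray, as slopes to the right and down, at radius r is drawn at 1 + k1 r^2 times it, then the intrinsics apply), "eye" and "attitude" of the camera in the world; the wrist camera has in their place "mount" (4x4, takes a point from camera to tool coordinates, whose origin is the TCP and whose axes are the tool frame's). Camera axes: x right, y up, looking along -z (the intrinsics and any distortion apply to the point x, -y, -z); pixel columns grow to the right and rows downward; lengths in m; the calibration is good to about 2 mm. A picture is of the moment at which its call begins: read the wrist's pose just before it. camera_info takes no time and is no camera call.
- arm.job_done(): hands the job in, once; it reports no verdict.
The state is a dict: "time_s": time; "qpos": joint angles; "qd": joint speeds; "joint_efforts": joint torques, N m; "eef_pos": TCP position; "orientation": TCP orientation; "contact_force": force on the tool from outside, world axes, zero at the start; "wrist_torque": the same for the moment, N m; "gripper_width": opening from 0.0 (shut) to 1.0 (fully open).
Only numpy, scipy, OpenCV 4.12 (cv2) and the standard library are available. Lean on these libraries where they do the work, as an engineer would, in place of code of your own. Each camera call takes 0.05 s, during which the arm holds its last target.

### The job

Assemble the stone sieve set on its collecting pan where the pan stands: first the fine sieve, then the medium one, then the coarse one, and last the lid, one at a time, each seated fully home and level in the piece below. Leave the pan in its place and do not disturb the bead dish, the wooden tray or the tweezers.

Things in the scene. Friction and masses are not known exactly. Their poses are not given: they have to be found in the camera images.
- pan: Collecting pan of the sieve set: plain aluminium cup with a smooth unperforated floor and a wider foot flange, 34 mm high in all; cup 54 mm outside, 48 mm inside, floor 10 mm above the bench, flange 72 mm in diameter and 5 mm thick. Loose, about 0.4 kg. Origin: centre of the underside; z up.
- fine_sieve: Fine sieve: the shallowest, 32 mm high, floor with 61 tiny holes of 2.2 mm. Foot: 7 mm high, 44.4 mm across, tapering to 38 mm; above it a straight band 54 mm outside, 48 mm inside, open on top. Home, the foot is inside the piece below and the band stands on its rim (origin 7 mm below that rim). Origin: centre of the foot's underside, z up. Floor 10 mm above the origin. Grip the band. 0.1 kg.
- medium_sieve: Medium sieve: 42 mm high, floor with 19 holes of 6 mm. Foot: 7 mm high, 44.4 mm across, tapering to 38 mm; above it a straight band 54 mm outside, 48 mm inside, open on top. Home, the foot is inside the piece below and the band stands on its rim (origin 7 mm below that rim). Origin: centre of the foot's underside, z up. Floor 10 mm above the origin. Grip the band. 0.12 kg.
- coarse_sieve: Coarse sieve: the deepest, 52 mm high, floor with 7 large holes of 11.5 mm. Foot: 7 mm high, 44.4 mm across, tapering to 38 mm; above it a straight band 54 mm outside, 48 mm inside, open on top. Home, the foot is inside the piece below and the band stands on its rim (origin 7 mm below that rim). Origin: centre of the foot's underside, z up. Floor 10 mm above the origin. Grip the band. 0.14 kg.
- lid: Lid: solid aluminium disc 54 mm across, 6 mm thick, its top 13 mm above the origin; the same 7 mm foot under it (44.4 mm, tapering to 38 mm); on top a steel knob 18 mm across, 17 to 36 mm above the origin, to grip. Home, the disc stands on the rim below (origin 7 mm below that rim). Origin: centre of the foot's underside, z up. 0.09 kg.
- bead_dish: Clear dish of beads and pearls, 64 mm across, 12 mm high; origin at the centre of its underside. A bystander: leave it where it lies.
- wood_tray: Little open wooden tray, 46 x 62 x 18 mm; origin at the centre of its underside. A bystander: leave it where it lies.
- tweezers: Steel tweezers, 11 x 122 x 9 mm, long along its own y; origin at the middle of the underside. A bystander: leave it where it lies.
Mind the look-alikes: they are no part of the job. What is shaped like the coarse_sieve but red or yellow is not meant.

How it is judged:
On the way, in this order (a step that is already met when the one before it is completed fails the run):
1. fine sieve seated in the pan (z of fine_sieve in the frame of pan between 0.025 and 0.029 m and horizontal distance between fine_sieve and pan below 0.004 m and angle between fine_sieve's own z axis and vertical below 0.06 rad), for 0.2 s.
2. medium sieve seated in the fine sieve (z of medium_sieve in the frame of fine_sieve between 0.023 and 0.027 m and horizontal distance between medium_sieve and fine_sieve below 0.004 m and angle between medium_sieve's own z axis and vertical below 0.06 rad), for 0.2 s.
3. coarse sieve seated in the medium sieve (z of coarse_sieve in the frame of medium_sieve between 0.033 and 0.037 m and horizontal distance between coarse_sieve and medium_sieve below 0.004 m and angle between coarse_sieve's own z axis and vertical below 0.06 rad), for 0.2 s.
4. lid seated in the coarse sieve (z of lid in the frame of coarse_sieve between 0.043 and 0.047 m and horizontal distance between lid and coarse_sieve below 0.004 m and angle between lid's own z axis and vertical below 0.06 rad), for 0.2 s.
At the end, for the whole second after the job is handed in: From the bottom up: pan, fine, medium, coarse sieve, lid, each nested in the one below: axes within 4 mm, height within 2 mm of fully seated, tilt under 0.06 rad, all at rest. Pan within 30 mm of its start; bead dish, tray, tweezers within 20 mm (all of step 1 and all of step 2 and all of step 3 and all of step 4 and linear speed of each of pan, fine_sieve, medium_sieve, coarse_sieve, lid below 0.02 m/s and angular speed of each of pan, fine_sieve, medium_sieve, coarse_sieve, lid below 0.2 rad/s and angle between pan's own z axis and vertical below 0.06 rad); the robot touches nothing.
It fails at once if the pan is moved more than 30 mm (distance of pan from where it was at the start of the episode above 0.03 m).
It fails at once if the bead dish is moved more than 20 mm (distance of bead_dish from where it was at the start of the episode above 0.02 m).
It fails at once if the wooden tray is moved more than 20 mm (distance of wood_tray from where it was at the start of the episode above 0.02 m).
It fails at once if the pair of tweezers is moved more than 20 mm (distance of tweezers from where it was at the start of the episode above 0.02 m).
It also fails if it takes over 112 s, if anything falls off the work surface, if the arm or the gripper's body presses on something with over 40 N, if the wrist force passes 120 N, or if a joint passes its speed limit or range.

## Working session

There is one attempt and no reset: what is moved stays moved. The work goes in short steps, Python scripts to look and compute and a tool call to move; the robot and the scene stay as the last step left them, time stands still between calls to the robot, and variables do not carry over. Pictures are saved under pics/ and viewed, and the job is handed in when it is done.

Besides the shell and the picture viewer there is one more tool, called after ">>>" as name(argument=value, ...), one argument or row to a line, values as JSON. move_arm: Moves the arm, as the interface text tells. Its arguments: {"type":"object","properties":{"rows":{"type":"array","items":{"type":"array"}}},"required":["rows"]}

```bash
ls; mkdir -p pics
cat > a.py <<'E'
from rig import arm, viewer
import cv2,numpy as np
o=arm.get_obs()
for k,v in o.items(): print(k,np.round(v,4).tolist())
print(arm.grip_depth)
for n in("scene","top","wrist"):
    p,d=viewer.camera(n); cv2.imwrite(f"pics/{n}0.png",p[:,:,::-1]); np.save(f"pics/{n}0.npy",d)
    print(n,{k:np.round(v,4).tolist() for k,v in viewer.camera_info(n).items()})
E
python3 a.py
```

```text
pics
time_s 0.0
qpos [1.0944, 0.314, 0.045, 1.3036, -0.0, 1.4312]
qd [0.0007, 0.001, -0.001, -0.0016, 0.0018, 0.0]
joint_efforts [-0.0005, -48.0622, 29.8533, 0.0193, 0.0, 0.0]
eef_pos [0.1898, 0.5422, 0.2304]
orientation [[-0.0008, 0.3305, 0.9438], [-0.0017, 0.9438, -0.3305], [-1.0, -0.0018, -0.0002]]
contact_force [0.6337, -0.1358, -0.2707]
wrist_torque [-0.0275, -0.0106, 0.0435]
gripper_width 0.9997
0.0187
scene {'intrinsics': [[473.9728, 0.0, 317.9754], [0.0, 473.9728, 243.247], [0.0, 0.0, 1.0]], 'k1': -0.0254, 'eye': [-0.1315, -0.3934, 0.5466], 'attitude': [[0.5215, 0.4706, -0.7118], [-0.8531, 0.3021, -0.4253], [0.0149, 0.829, 0.559]]}
top {'intrinsics': [[521.5387, 0.0, 315.3675], [0.0, 521.5387, 239.5425], [0.0, 0.0, 1.0]], 'k1': -0.1466, 'eye': [0.428, -0.0285, 1.0996], 'attitude': [[0.0211, 0.9971, -0.0731], [-0.9997, 0.0216, 0.0064], [0.0079, 0.0729, 0.9973]]}
wrist {'intrinsics': [[334.9015, 0.0, 316.1964], [0.0, 334.9015, 239.315], [0.0, 0.0, 1.0]], 'k1': -0.049, 'mount': [[-0.0005, 0.3236, -0.9462, -0.1436], [1.0, -0.0, -0.0005, 0.0008], [-0.0002, -0.9462, -0.3236, -0.0849], [0.0, 0.0, 0.0, 1.0]]}
```

View pics/top0.png

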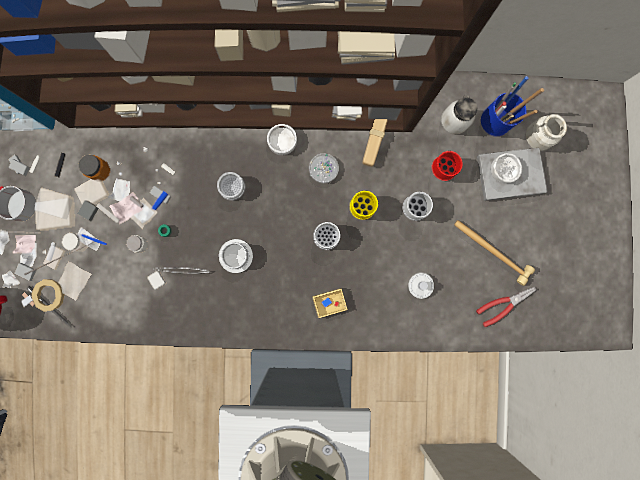

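View pics/scene0.png

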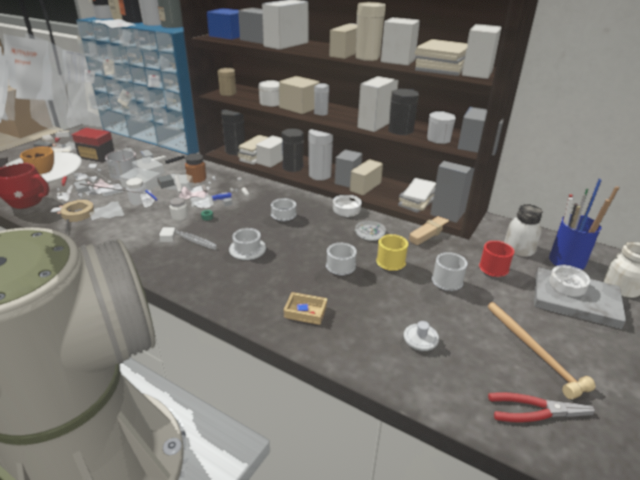

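View pics/wrist0.png

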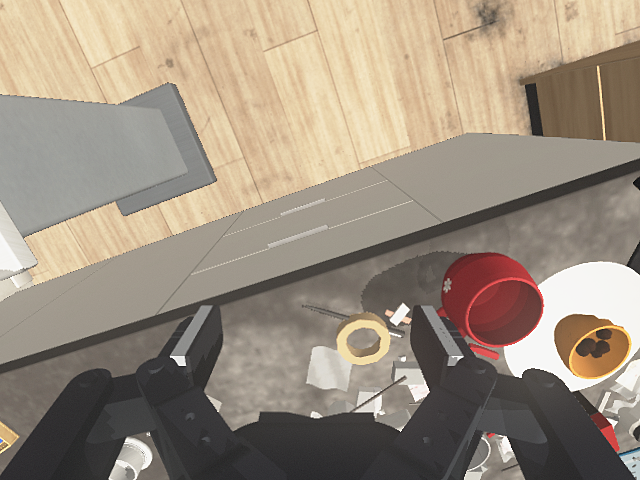

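```bash
cat > h.py <<'E'
from rig import arm, viewer
import cv2,numpy as np
def ray(n,u,v,info=None,pose=None):
    i=info or viewer.camera_info(n); K=i['intrinsics']
    D=np.array([i['k1'],0,0,0,0],float)
    # drawn = (1+k1 r^2)*ray
    p=cv2.undistortPoints(np.array([[[u,v]]],float),np.array(K),D)[0,0]
    d=np.array([p[0],-p[1],-1.])
    if n=='wrist':
        M=np.array(i['mount']); pos,R=pose
        return pos+R@M[:3,3], R@M[:3,:3]@d
    return np.array(i['eye']),np.array(i['attitude'])@d
def at_z(n,u,v,z,pose=None):
    e,d=ray(n,u,v,pose=pose); return e+d*(z-e[2])/d[2]
def at_depth(n,u,v,dep,pose=None):
    e,d=ray(n,u,v,pose=pose); return e+d*dep
def proj(n,P,pose=None):
    i=viewer.camera_info(n); K=np.array(i['intrinsics'])
    if n=='wrist':
        M=np.array(i['mount']); pos,R=pose; e=pos+R@M[:3,3]; A=R@M[:3,:3]
    else: e=np.array(i['eye']); A=np.array(i['attitude'])
    c=(np.atleast_2d(P)-e)@A; x=c[:,0]/-c[:,2]; y=-c[:,1]/-c[:,2]
    s=1+i['k1']*(x*x+y*y)
    return np.c_[K[0,0]*x*s+K[0,2],K[1,1]*y*s+K[1,2]]
E
cat > b.py <<'E'
from h import *
t=cv2.imread('pics/top0.png'); s=cv2.imread('pics/scene0.png')
cv2.imwrite('pics/t1.png',cv2.resize(t[110:330,190:460],None,fx=2.9,fy=2.7,interpolation=2))
cv2.imwrite('pics/s1.png',cv2.resize(s[180:360,200:500],None,fx=2.6,fy=2.6,interpolation=2))
d=np.load('pics/top0.npy')
for n,u,v in [('pan',236,256),('a',231,186),('b',282,139),('c',326,236),('d',418,206),('lid',421,286),('dish',323,167),('tray',330,303),('tw',185,270)]:
    print(n,np.round(at_depth('top',u,v,d[v,u]),3))
E
python3 b.py
```

```text
pan [0.47  0.13  0.008]
a [0.617 0.145 0.012]
b [0.723 0.041 0.006]
c [ 0.516 -0.058  0.008]
d [ 0.584 -0.252  0.009]
lid [ 0.415 -0.253  0.037]
dish [ 0.663 -0.048  0.006]
tray [ 0.376 -0.069  0.008]
tw [0.438 0.239 0.002]
```

View pics/t1.png

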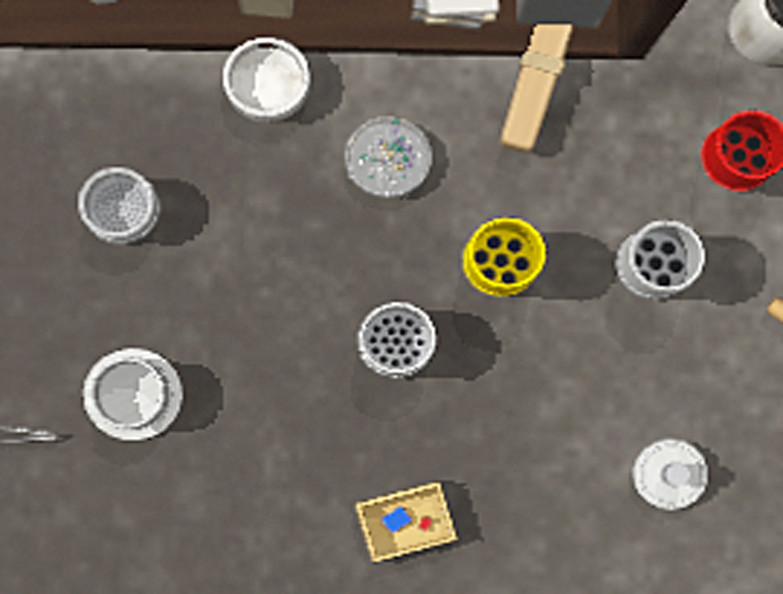

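View pics/s1.png

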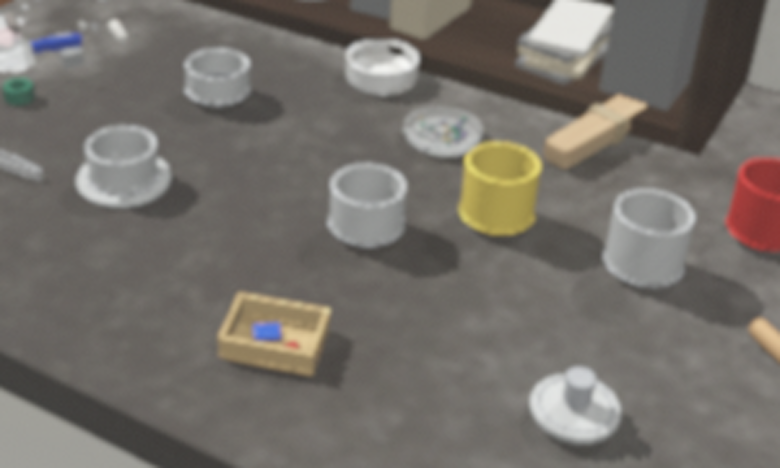

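```bash
cat > c.py <<'E'
from h import *
from scipy.optimize import least_squares
def cloud(n,d):
    i=viewer.camera_info(n); K=np.array(i['intrinsics'])
    vv,uu=np.mgrid[0:480,0:640]
    p=cv2.undistortPoints(np.stack([uu,vv],-1).reshape(-1,1,2).astype(float),K,np.array([i['k1'],0,0,0,0.]))[:,0]
    c=np.c_[p[:,0],-p[:,1],-np.ones(len(p))]*d.reshape(-1,1)
    return c@np.array(i['attitude']).T+np.array(i['eye']), d.ravel()>0
def circ(P,c0):
    r=least_squares(lambda x:np.hypot(P[:,0]-x[0],P[:,1]-x[1])-x[2],[*c0,.0255],loss='soft_l1',f_scale=.001).x
    return r
objs=dict(pan=(.475,.13,.034),fine=(.617,.145,.032),medium=(.516,-.058,.042),coarse=(.584,-.252,.052))
if __name__=='__main__':
  for n in('top','scene'):
    d=np.load(f'pics/{n}0.npy'); P,ok=cloud(n,d)
    b=ok&(abs(P[:,0]-.5)<.05)&(abs(P[:,1]-.03)<.04); print(n,'bench z',np.median(P[b,2]))
    for k,(x,y,h) in objs.items():
        near=ok&(np.hypot(P[:,0]-x,P[:,1]-y)<.05)
        m=near&(abs(P[:,2]-h)<.004)
        Q=P[m]; r=circ(Q,(x,y)); print(n,k,m.sum(),np.round(r,4),'zmax',np.percentile(P[near,2],98).round(4))
    near=ok&(np.hypot(P[:,0]-.415,P[:,1]+.253)<.05)
    for lo,hi in((.010,.016),(.031,.039)):
        Q=P[near&(P[:,2]>lo)&(P[:,2]<hi)]; print('lid',lo,len(Q),Q.mean(0).round(4),Q.min(0).round(4),Q.max(0).round(4))
E
python3 c.py
```

```text
top bench z 0.0006694522320329632
top pan 122 [0.4705 0.132  0.0253] zmax 0.0358
top fine 117 [0.6169 0.1445 0.0251] zmax 0.0336
top medium 118 [ 0.5158 -0.0583  0.0253] zmax 0.0437
top coarse 126 [ 0.5817 -0.2455  0.0256] zmax 0.0537
lid 0.01 381 [ 0.4163 -0.2576  0.0131] [ 0.3896 -0.2848  0.01  ] [ 0.4421 -0.2311  0.016 ]
lid 0.031 58 [ 0.4164 -0.2579  0.0355] [ 0.409  -0.2666  0.0314] [ 0.4234 -0.2492  0.0388]
scene bench z -0.0009339685289908584
scene pan 114 [0.4685 0.1301 0.0251] zmax 0.0335
scene fine 97 [0.6138 0.1443 0.0252] zmax 0.0311
scene medium 137 [ 0.5127 -0.0585  0.0252] zmax 0.0413
scene coarse 160 [ 0.5783 -0.2468  0.0251] zmax 0.0512
lid 0.01 517 [ 0.4094 -0.26    0.0122] [ 0.3869 -0.2851  0.01  ] [ 0.4407 -0.2324  0.0153]
lid 0.031 89 [ 0.4128 -0.2592  0.0346] [ 0.4046 -0.2678  0.0311] [ 0.4218 -0.2506  0.0372]
```

>>> move_arm(
  rows=[
    [1, [0, 0, 0], [-9.65, 0, 0]],
    [1, [0, 0, 0], [-9.65, 0, 0]],
    [1, [0, -50, 50], [0, 0, 0]],
    [1, [0, -50, 50], [0, 0, 0]],
    [1, [0, -50, 50], [0, 0, 0]],
    [1, [0, -50, 50], [0, 0, 0]],
    [1, [0, -50, 50], [0, 0, 0]],
    [1, [0, -50, 50], [0, 0, 0]],
  ],
)

```text
time_s: 1.15
eef_pos: [0.4563, 0.2759, 0.2312]
orientation: [[-0.0, -0.0, 1.0], [0.0, 1.0, 0.0], [-1.0, 0.0, -0.0]]
contact_force: [0.9, 1.2, 0.6]
gripper_width: 1.006
```

>>> move_arm(
  rows=[
    [1, [0, 0, 0], [0, 0, 0]],
    [1, [0, 0, 0], [0, 0, 0]],
    [1, [0, 0, 0], [0, 0, 0]],
  ],
)

```text
time_s: 1.52
eef_pos: [0.4542, 0.2785, 0.2312]
orientation: [[-0.001, -0.002, 1.0], [0.0, 1.0, 0.002], [-1.0, 0.0, -0.001]]
contact_force: [0.3, 0.1, -0.2]
gripper_width: 0.998
```

>>> move_arm(
  rows=[
    [1, [15, -22, 27], [0, 0, 0]],
    [1, [15, -22, 27], [0, 0, 0]],
    [1, [15, -22, 27], [0, 0, 0]],
    [1, [15, -22, 27], [0, 0, 0]],
    [1, [15, -23, 27], [0, 0, 0]],
    [1, [15, -23, 26], [0, 0, 0]],
    [1, [0, 0, 0], [0, 0, 0]],
    [1, [0, 0, 0], [0, 0, 0]],
  ],
)

```text
time_s: 2.52
eef_pos: [0.6154, 0.1451, 0.1414]
orientation: [[-0.001, -0.002, 1.0], [0.0, 1.0, 0.002], [-1.0, 0.0, -0.001]]
contact_force: [-0.5, 0.2, 0.1]
gripper_width: 1.0
```

```bash
cat > w.py <<'E'
import sys
from h import *
o=arm.get_obs(); print(o['time_s'],np.round(o['eef_pos'],4),np.round(o['contact_force'],1),o['gripper_width'])
print(np.round(o['orientation'],3).tolist())
p,d=viewer.camera('wrist'); n=sys.argv[1]
cv2.imwrite(f'pics/{n}.png',p[:,:,::-1]); np.savez(f'pics/{n}.npz',d=d,p=o['eef_pos'],R=o['orientation'])
E
cat > wc.py <<'E'
import sys
from h import *
from c import circ
f=np.load(f'pics/{sys.argv[1]}.npz'); d=f['d']; pos,R=f['p'],f['R']
i=viewer.camera_info('wrist');K=np.array(i['intrinsics']);M=np.array(i['mount'])
vv,uu=np.mgrid[0:480,0:640]
p=cv2.undistortPoints(np.stack([uu,vv],-1).reshape(-1,1,2).astype(float),K,np.array([i['k1'],0,0,0,0.]))[:,0]
c=np.c_[p[:,0],-p[:,1],-np.ones(len(p))]*d.reshape(-1,1)
T=c@M[:3,:3].T+M[:3,3]
P=T@R.T+pos; ok=d.ravel()>0
b=ok&(abs(P[:,2])<.006); print('bench z',np.median(P[b,2]).round(4))
for a in sys.argv[2:]:
    x,y,h=map(float,a.split(','))
    near=ok&(np.hypot(P[:,0]-x,P[:,1]-y)<.034)
    m=near&(abs(P[:,2]-h)<.003); print(a,m.sum(),'zmax',np.percentile(P[near,2],98).round(4))
    if m.sum()>20: print(np.round(circ(P[m],(x,y)),4), np.round(P[m].mean(0),4))
E
python3 w.py w1; python3 wc.py w1 .6155,.1444,.032 .4695,.131,.034
```

```text
2.525 [0.6154 0.1451 0.1414] [-0.5  0.2  0.1] 0.9997255682770262
[[-0.001, -0.002, 1.0], [0.0, 1.0, 0.002], [-1.0, 0.0, -0.001]]
bench z 0.001
.6155,.1444,.032 848 zmax 0.2401
[0.6147 0.1456 0.0251] [0.6148 0.1457 0.0325]
.4695,.131,.034 955 zmax 0.0358
[0.4696 0.1326 0.025 ] [0.476  0.1322 0.0347]
```

View pics/w1.png

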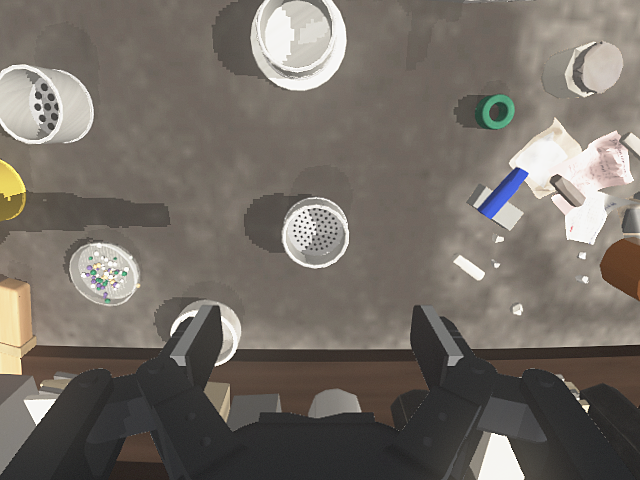

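>>> move_arm(
  rows=[
    [1, [30, 0, 0], [0, 0, 0]],
    [1, [30, 0, 0], [0, 0, 0]],
    [1, [30, 0, 0], [0, 0, 0]],
    [1, [25, 0, 0], [0, 0, 0]],
    [1, [15, 0, 0], [0, 0, 0]],
    [1, [7, 0, 0], [0, 0, 0]],
    [1, [0, 0, 0], [0, 0, 0]],
  ],
)

```text
time_s: 3.45
eef_pos: [0.6163, 0.144, 0.0047]
orientation: [[0.0, -0.001, 1.0], [0.0, 1.0, 0.001], [-1.0, 0.0, 0.0]]
contact_force: [0.2, 0.6, 0.8]
gripper_width: 0.998
```

>>> move_arm(
  rows=[
    [0, [0, 0, 0], [0, 0, 0]],
    [0, [0, 0, 0], [0, 0, 0]],
    [0, [0, 0, 0], [0, 0, 0]],
    [0, [0, 0, 0], [0, 0, 0]],
    [0, [0, 0, 0], [0, 0, 0]],
    [0, [0, 0, 0], [0, 0, 0]],
  ],
)

```text
time_s: 4.2
eef_pos: [0.6173, 0.1437, 0.0059]
orientation: [[0.003, 0.0, 1.0], [0.0, 1.0, -0.0], [-1.0, 0.0, 0.003]]
contact_force: [-1.4, -0.1, 5.3]
gripper_width: 0.622
```

```bash
python3 w.py w2; python3 wc.py w2 .6155,.1444,.032
```

```text
4.2 [0.6173 0.1437 0.0059] [-1.4 -0.1  5.3] 0.6221727601391592
[[0.003, 0.0, 1.0], [0.0, 1.0, -0.0], [-1.0, 0.0, 0.003]]
bench z 0.001
.6155,.1444,.032 3769 zmax 0.1038
[0.6146 0.1449 0.0252] [0.6138 0.1447 0.0322]
```

View pics/w2.png

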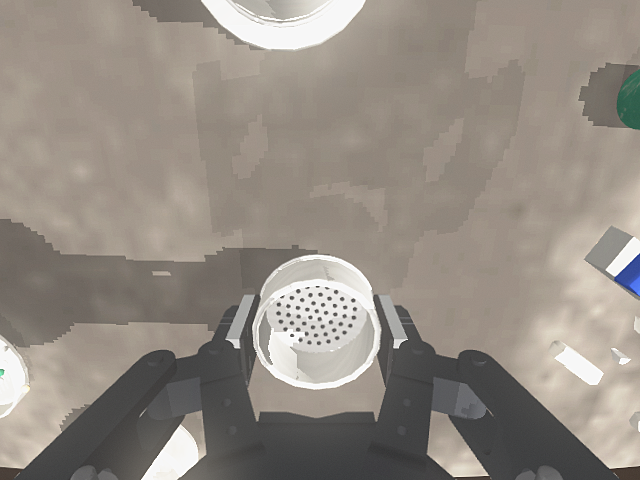

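>>> move_arm(
  rows=[
    [0, [-20, 0, 0], [0, 0, 0]],
    [0, [-30, 0, 0], [0, 0, 0]],
    [0, [-25, 0, 0], [0, 0, 0]],
    [0, [0, -3, -30], [0, 0, 0]],
    [0, [0, -4, -40], [0, 0, 0]],
    [0, [0, -3, -40], [0, 0, 0]],
    [0, [0, -3, -35], [0, 0, 0]],
    [0, [0, 0, 0], [0, 0, 0]],
  ],
)

```text
time_s: 5.25
eef_pos: [0.4679, 0.1304, 0.0791]
orientation: [[-0.003, -0.0, 1.0], [-0.0, 1.0, 0.0], [-1.0, -0.0, -0.003]]
contact_force: [0.7, 1.0, -0.2]
gripper_width: 0.614
```

>>> move_arm(
  rows=[
    [0, [0, 0, 0], [0, 0, 0]],
    [0, [0, 0, 0], [0, 0, 0]],
  ],
)

```text
time_s: 5.5
eef_pos: [0.4727, 0.1306, 0.0796]
orientation: [[0.002, 0.0, 1.0], [0.0, 1.0, -0.0], [-1.0, 0.0, 0.002]]
contact_force: [0.0, -0.2, -1.1]
gripper_width: 0.617
```

```bash
python3 w.py w3; python3 wc.py w3 .4695,.131,.105 .4695,.131,.034
```

```text
5.5 [0.4727 0.1306 0.0796] [ 0.  -0.2 -1.1] 0.6165735186121161
[[0.002, 0.0, 1.0], [0.0, 1.0, -0.0], [-1.0, 0.0, 0.002]]
bench z 0.001
.4695,.131,.105 3943 zmax 0.1776
[0.47   0.1318 0.0252] [0.4697 0.1317 0.1056]
.4695,.131,.034 785 zmax 0.1776
[0.4682 0.1327 0.025 ] [0.4528 0.1327 0.0345]
```

View pics/w3.png

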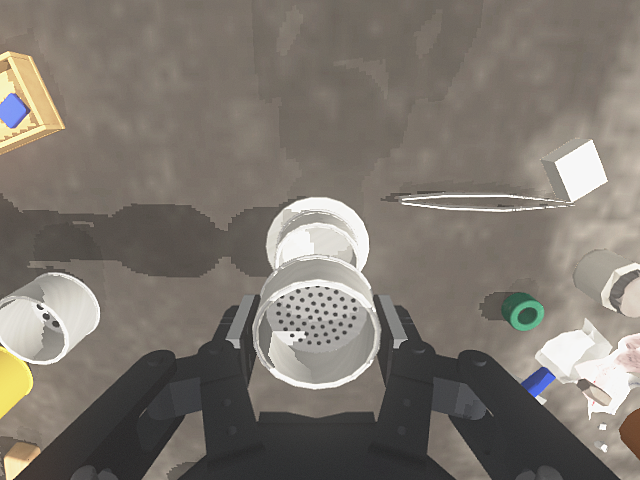

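>>> move_arm(
  rows=[
    [0, [15, 1, -1], [0, 0, 0]],
    [0, [15, 0, 0], [0, 0, 0]],
    [0, [6, 0, 0], [0, 0, 0]],
    [0, [3, 0, 0], [0, 0, 0]],
    [0, [3, 0, 0], [0, 0, 0]],
    [0, [2, 0, 0], [0, 0, 0]],
    [0, [2, 0, 0], [0, 0, 0]],
    [0, [0, 0, 0], [0, 0, 0]],
  ],
)

```text
time_s: 6.55
eef_pos: [0.4703, 0.1316, 0.0333]
orientation: [[0.0, -0.0, 1.0], [0.0, 1.0, 0.0], [-1.0, 0.0, 0.0]]
contact_force: [0.0, -1.1, -0.8]
gripper_width: 0.616
```

```bash
python3 w.py w4; python3 wc.py w4 .4695,.131,.060
```

```text
6.55 [0.4703 0.1316 0.0333] [ 0.  -1.1 -0.8] 0.61641935741803
[[0.0, -0.0, 1.0], [0.0, 1.0, 0.0], [-1.0, 0.0, 0.0]]
bench z 0.001
.4695,.131,.060 3594 zmax 0.1314
[0.4676 0.1328 0.0253] [0.4666 0.1323 0.0599]
```

View pics/w4.png

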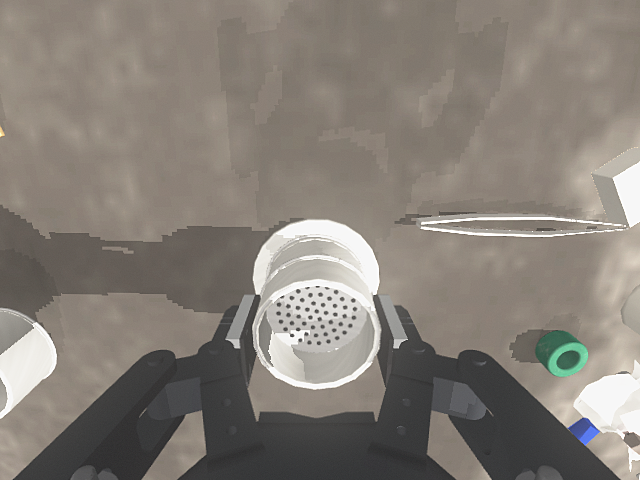

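>>> move_arm(
  rows=[
    [0, [1, 0, 0], [0, 0, 0]],
    [0, [1, 0, 0], [0, 0, 0]],
    [0, [0, 0, 0], [0, 0, 0]],
  ],
)

```text
time_s: 6.98
eef_pos: [0.4705, 0.1316, 0.0328]
orientation: [[0.001, -0.0, 1.0], [0.0, 1.0, 0.0], [-1.0, 0.0, 0.001]]
contact_force: [-4.0, -1.3, 11.9]
gripper_width: 0.611
```

>>> move_arm(
  rows=[
    [0.8, [0, 0, 0], [0, 0, 0]],
    [0.9, [0, 0, 0], [0, 0, 0]],
    [1, [0, 0, 0], [0, 0, 0]],
    [1, [-15, 0, 0], [0, 0, 0]],
    [1, [-30, 0, 0], [0, 0, 0]],
    [1, [-40, 0, 0], [0, 0, 0]],
    [1, [0, 0, 0], [0, 0, 0]],
    [1, [0, 0, 0], [0, 0, 0]],
  ],
)

```text
time_s: 7.98
eef_pos: [0.4702, 0.1316, 0.1166]
orientation: [[0.001, -0.0, 1.0], [0.0, 1.0, 0.0], [-1.0, 0.0, 0.001]]
contact_force: [-0.5, 0.3, -0.2]
gripper_width: 1.004
```

```bash
python3 w.py w5; python3 wc.py w5 .4695,.131,.060 .5150,-.058,.042
cat > sc.py <<'E'
import sys
from h import *
n=sys.argv[1]
p,d=viewer.camera('scene'); np.save(f'pics/sc{n}.npy',d); cv2.imwrite(f'pics/sc{n}.png',cv2.resize(p[170:370,190:490,::-1],None,fx=2.6,fy=2.6,interpolation=2))
E
python3 sc.py 5
```

```text
7.975 [0.4702 0.1316 0.1166] [-0.5  0.3 -0.2] 1.0040566324283577
[[0.001, -0.0, 1.0], [0.0, 1.0, 0.0], [-1.0, 0.0, 0.001]]
bench z 0.001
.4695,.131,.060 1211 zmax 0.2152
[0.4683 0.1332 0.0252] [0.4682 0.1332 0.0596]
.5150,-.058,.042 1159 zmax 0.0432
[ 0.5136 -0.0567  0.0252] [ 0.5126 -0.0567  0.0418]
```

View pics/w5.png

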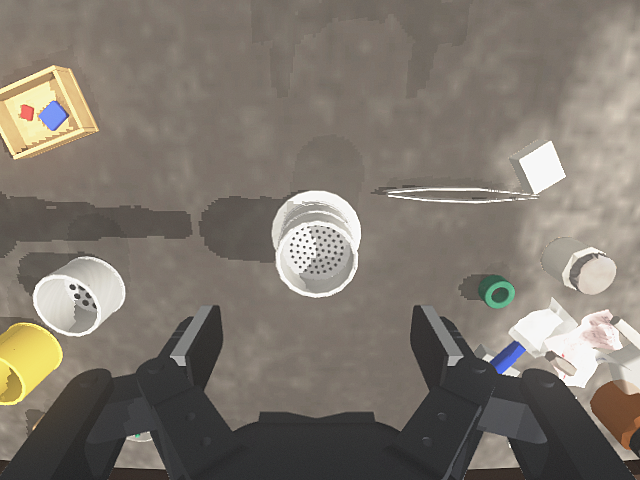

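View pics/sc5.png

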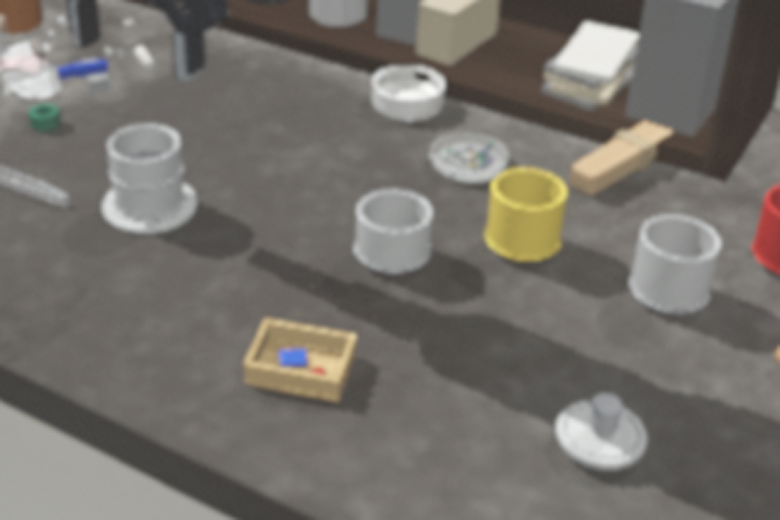

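>>> move_arm(
  rows=[
    [1, [0, -30, 7], [0, 0, 0]],
    [1, [0, -30, 7], [0, 0, 0]],
    [1, [0, -30, 7], [0, 0, 0]],
    [1, [0, -30, 7], [0, 0, 0]],
    [1, [0, -30, 8], [0, 0, 0]],
    [1, [0, -30, 8], [0, 0, 0]],
    [1, [0, -10, 0], [0, 0, 0]],
    [1, [0, 0, 0], [0, 0, 0]],
  ],
)

```text
time_s: 9.07
eef_pos: [0.5134, -0.0584, 0.1154]
orientation: [[-0.002, 0.001, 1.0], [0.001, 1.0, -0.001], [-1.0, 0.001, -0.002]]
contact_force: [0.3, 0.9, 0.3]
gripper_width: 1.001
```

```bash
python3 w.py w6; python3 wc.py w6 .5150,-.058,.042
```

```text
9.075 [ 0.5134 -0.0584  0.1154] [0.3 0.9 0.3] 1.0012504078758144
[[-0.002, 0.001, 1.0], [0.001, 1.0, -0.001], [-1.0, 0.001, -0.002]]
bench z 0.001
.5150,-.058,.042 1143 zmax 0.2141
[ 0.5136 -0.0575  0.0251] [ 0.5138 -0.0574  0.0425]
```

>>> move_arm(
  rows=[
    [1, [30, 0, 1], [0, 0, 0]],
    [1, [30, 0, 0], [0, 0, 0]],
    [1, [24, 0, 0], [0, 0, 0]],
    [1, [12, 0, 0], [0, 0, 0]],
    [1, [5, 0, 0], [0, 0, 0]],
    [1, [0, 0, 0], [0, 0, 0]],
    [1, [0, 0, 0], [0, 0, 0]],
  ],
)

```text
time_s: 10.0
eef_pos: [0.516, -0.0585, 0.0162]
orientation: [[0.002, -0.0, 1.0], [-0.0, 1.0, 0.0], [-1.0, -0.0, 0.002]]
contact_force: [-0.2, 0.0, 0.5]
gripper_width: 0.994
```

>>> move_arm(
  rows=[
    [0, [0, 0, 0], [0, 0, 0]],
    [0, [0, 0, 0], [0, 0, 0]],
    [0, [0, 0, 0], [0, 0, 0]],
    [0, [0, 0, 0], [0, 0, 0]],
    [0, [0, 0, 0], [0, 0, 0]],
    [0, [0, 0, 0], [0, 0, 0]],
  ],
)

```text
time_s: 10.75
eef_pos: [0.516, -0.0586, 0.0161]
orientation: [[0.002, 0.0, 1.0], [-0.0, 1.0, -0.0], [-1.0, -0.0, 0.002]]
contact_force: [0.3, 0.6, 5.3]
gripper_width: 0.603
```

```bash
python3 w.py w7; python3 wc.py w7 .5150,-.058,.042
```

```text
10.75 [ 0.516  -0.0586  0.0161] [0.3 0.6 5.3] 0.6032383591909994
[[0.002, 0.0, 1.0], [-0.0, 1.0, -0.0], [-1.0, -0.0, 0.002]]
bench z 0.001
.5150,-.058,.042 3701 zmax 0.1141
[ 0.5136 -0.0574  0.0252] [ 0.5129 -0.0575  0.0422]
```

View pics/w7.png

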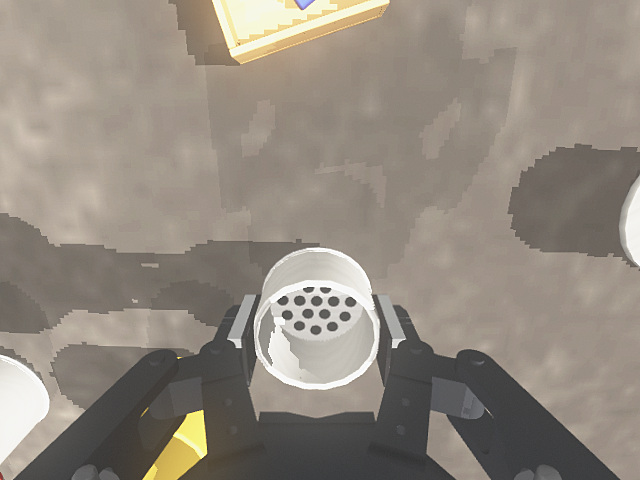

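>>> move_arm(
  rows=[
    [0, [-20, 0, 0], [0, 0, 0]],
    [0, [-30, 0, 0], [0, 0, 0]],
    [0, [-30, 10, -3], [0, 0, 0]],
    [0, [-25, 30, -8], [0, 0, 0]],
    [0, [0, 35, -8], [0, 0, 0]],
    [0, [0, 40, -9], [0, 0, 0]],
    [0, [0, 40, -9], [0, 0, 0]],
    [0, [0, 36, -9], [0, 0, 0]],
  ],
)

```text
time_s: 11.8
eef_pos: [0.4685, 0.1338, 0.1201]
orientation: [[-0.0, -0.0, 1.0], [0.0, 1.0, 0.0], [-1.0, 0.0, -0.0]]
contact_force: [0.2, 0.3, -1.1]
gripper_width: 0.603
```

>>> move_arm(
  rows=[
    [0, [0, 0, 0], [0, 0, 0]],
    [0, [0, 0, 0], [0, 0, 0]],
    [0, [0, 0, 0], [0, 0, 0]],
  ],
)

```text
time_s: 12.18
eef_pos: [0.4695, 0.1317, 0.1202]
orientation: [[-0.0, 0.001, 1.0], [-0.0, 1.0, -0.001], [-1.0, -0.0, -0.0]]
contact_force: [-0.7, 0.1, -0.6]
gripper_width: 0.602
```

```bash
python3 w.py w8; python3 wc.py w8 .4695,.131,.146  .4695,.131,.06
```

```text
12.175 [0.4695 0.1317 0.1202] [-0.7  0.1 -0.6] 0.601651887068258
[[-0.0, 0.001, 1.0], [-0.0, 1.0, -0.001], [-1.0, -0.0, -0.0]]
bench z 0.001
.4695,.131,.146 3719 zmax 0.2182
[0.4672 0.1328 0.0252] [0.4665 0.1324 0.1462]
.4695,.131,.06 609 zmax 0.2182
[0.4682 0.1331 0.0251] [0.4519 0.1334 0.0597]
```

View pics/w8.png

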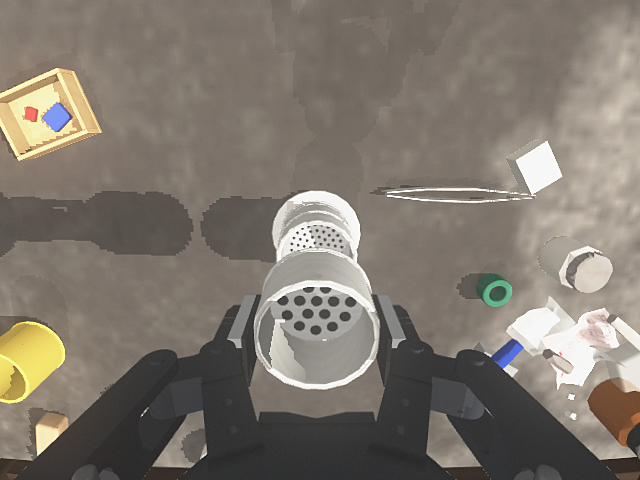

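>>> move_arm(
  rows=[
    [0, [15, 0, 1], [0, 0, 0]],
    [0, [18, 0, 0], [0, 0, 0]],
    [0, [8, 0, 0], [0, 0, 0]],
    [0, [4, 0, 0], [0, 0, 0]],
    [0, [3, 0, 0], [0, 0, 0]],
    [0, [2, 0, 0], [0, 0, 0]],
    [0, [1, 0, 0], [0, 0, 0]],
    [0, [0, 0, 0], [0, 0, 0]],
  ],
)

```text
time_s: 13.22
eef_pos: [0.4704, 0.1327, 0.0695]
orientation: [[0.0, -0.0, 1.0], [0.0, 1.0, 0.0], [-1.0, 0.0, 0.0]]
contact_force: [-0.6, -0.5, -0.5]
gripper_width: 0.607
```

>>> move_arm(
  rows=[
    [0, [1, 0, 0], [0, 0, 0]],
    [0, [1, 0, 0], [0, 0, 0]],
    [0, [0, 0, 0], [0, 0, 0]],
  ],
)

```text
time_s: 13.6
eef_pos: [0.4705, 0.1326, 0.0681]
orientation: [[0.001, -0.0, 1.0], [0.0, 1.0, 0.0], [-1.0, 0.0, 0.001]]
contact_force: [-2.4, 0.1, 4.3]
gripper_width: 0.605
```

```bash
python3 w.py w9; python3 wc.py w9 .4695,.131,.095
```

```text
13.6 [0.4705 0.1326 0.0681] [-2.4  0.1  4.3] 0.6051200430532455
[[0.001, -0.0, 1.0], [0.0, 1.0, 0.0], [-1.0, 0.0, 0.001]]
bench z 0.001
.4695,.131,.095 3432 zmax 0.1661
[0.4682 0.1337 0.0252] [0.4671 0.1328 0.0946]
```

Contact exactly at the expected height; release, then rise.

>>> move_arm(
  rows=[
    [0, [1, 0, 0], [0, 0, 0]],
    [0.8, [0, 0, 0], [0, 0, 0]],
    [0.9, [0, 0, 0], [0, 0, 0]],
    [1, [0, 0, 0], [0, 0, 0]],
    [1, [-15, 0, 0], [0, 0, 0]],
    [1, [-30, 0, 0], [0, 0, 0]],
    [1, [-30, 0, 0], [0, 0, 0]],
    [1, [0, 0, 0], [0, 0, 0]],
  ],
)

```text
time_s: 14.65
eef_pos: [0.4724, 0.1328, 0.1445]
orientation: [[0.006, -0.0, 1.0], [0.001, 1.0, 0.0], [-1.0, 0.001, 0.006]]
contact_force: [0.6, 0.1, 0.3]
gripper_width: 0.999
```

```bash
python3 w.py w10; python3 wc.py w10 .4695,.131,.095; python3 sc.py 10
```

```text
14.65 [0.4724 0.1328 0.1445] [0.6 0.1 0.3] 0.9987327031862152
[[0.006, -0.0, 1.0], [0.001, 1.0, 0.0], [-1.0, 0.001, 0.006]]
bench z 0.001
.4695,.131,.095 1326 zmax 0.243
[0.4687 0.1341 0.0251] [0.4688 0.1342 0.0946]
```

View pics/sc10.png

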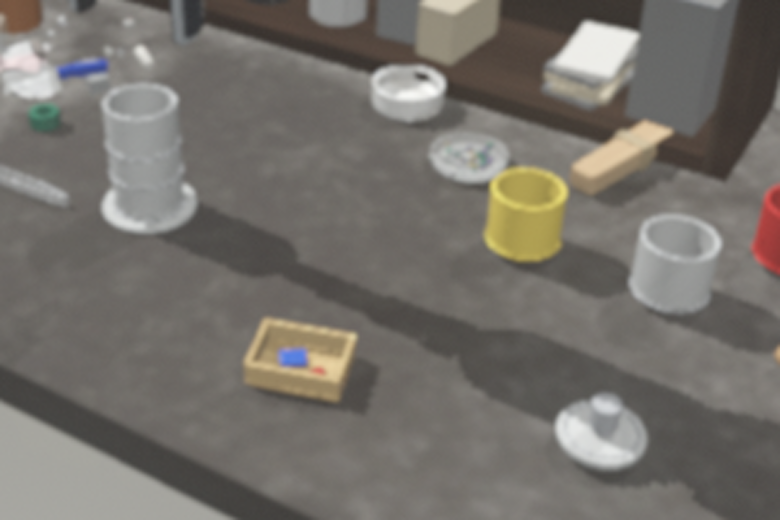

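>>> move_arm(
  rows=[
    [1, [0, -25, 7], [0, 0, 0]],
    [1, [0, -35, 10], [0, 0, 0]],
    [1, [0, -35, 10], [0, 0, 0]],
    [1, [0, -35, 10], [0, 0, 0]],
    [1, [0, -35, 10], [0, 0, 0]],
    [1, [0, -35, 10], [0, 0, 0]],
    [1, [0, -35, 10], [0, 0, 0]],
    [1, [0, -35, 10], [0, 0, 0]],
  ],
)

```text
time_s: 15.75
eef_pos: [0.5466, -0.1382, 0.1399]
orientation: [[-0.002, 0.0, 1.0], [0.001, 1.0, -0.0], [-1.0, 0.001, -0.002]]
contact_force: [1.2, -0.7, 1.3]
gripper_width: 0.994
```

>>> move_arm(
  rows=[
    [1, [0, -35, 10], [0, 0, 0]],
    [1, [0, -35, 10], [0, 0, 0]],
    [1, [0, -25, 7], [0, 0, 0]],
    [1, [0, -14, 4], [0, 0, 0]],
    [1, [0, 0, 0], [0, 0, 0]],
    [1, [0, 0, 0], [0, 0, 0]],
  ],
)

```text
time_s: 16.5
eef_pos: [0.5778, -0.2453, 0.1409]
orientation: [[-0.001, -0.001, 1.0], [0.001, 1.0, 0.001], [-1.0, 0.001, -0.001]]
contact_force: [0.4, 0.8, -0.1]
gripper_width: 0.999
```

```bash
python3 w.py w11; python3 wc.py w11 .580,-.246,.052
```

```text
16.5 [ 0.5778 -0.2453  0.1409] [ 0.4  0.8 -0.1] 0.9987282285255387
[[-0.001, -0.001, 1.0], [0.001, 1.0, 0.001], [-1.0, 0.001, -0.001]]
bench z 0.001
.580,-.246,.052 990 zmax 0.2396
[ 0.5791 -0.2457  0.0251] [ 0.5792 -0.2458  0.0524]
```

View pics/w11.png

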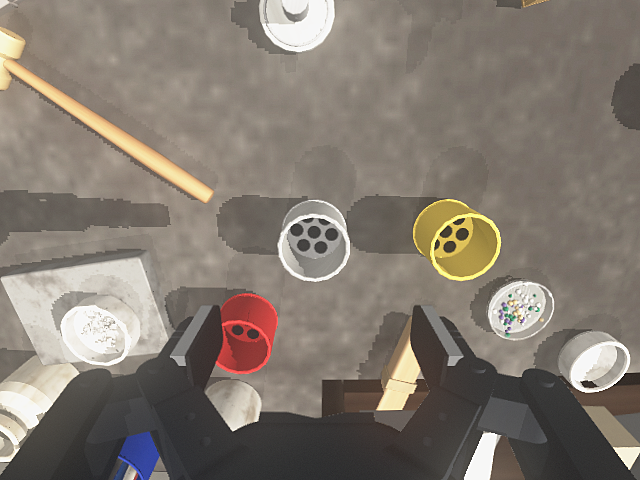

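>>> move_arm(
  rows=[
    [1, [25, -1.5, 2], [0, 0, 0]],
    [1, [30, 0, 0], [0, 0, 0]],
    [1, [30, 0, 0], [0, 0, 0]],
    [1, [20, 0, 0], [0, 0, 0]],
    [1, [10, 0, 0], [0, 0, 0]],
    [1, [4, 0, 0], [0, 0, 0]],
    [1, [0, 0, 0], [0, 0, 0]],
    [1, [0, 0, 0], [0, 0, 0]],
  ],
)

```text
time_s: 17.55
eef_pos: [0.5809, -0.2482, 0.0233]
orientation: [[0.002, -0.0, 1.0], [-0.001, 1.0, 0.0], [-1.0, -0.001, 0.002]]
contact_force: [-0.2, 0.2, -0.1]
gripper_width: 0.998
```

>>> move_arm(
  rows=[
    [0, [0, 0, 0], [0, 0, 0]],
    [0, [0, 0, 0], [0, 0, 0]],
    [0, [0, 0, 0], [0, 0, 0]],
    [0, [0, 0, 0], [0, 0, 0]],
    [0, [0, 0, 0], [0, 0, 0]],
    [0, [0, 0, 0], [0, 0, 0]],
  ],
)

```text
time_s: 18.3
eef_pos: [0.5809, -0.2483, 0.0232]
orientation: [[0.002, 0.0, 1.0], [-0.001, 1.0, -0.0], [-1.0, -0.001, 0.002]]
contact_force: [-0.1, 1.1, 5.0]
gripper_width: 0.61
```

```bash
python3 w.py w12; python3 wc.py w12 .580,-.246,.052
```

```text
18.3 [ 0.5809 -0.2483  0.0232] [-0.1  1.1  5. ] 0.6095887384037764
[[0.002, 0.0, 1.0], [-0.001, 1.0, -0.0], [-1.0, -0.001, 0.002]]
bench z 0.001
.580,-.246,.052 3867 zmax 0.1211
[ 0.5791 -0.247   0.0252] [ 0.5782 -0.2468  0.0522]
```

View pics/w12.png

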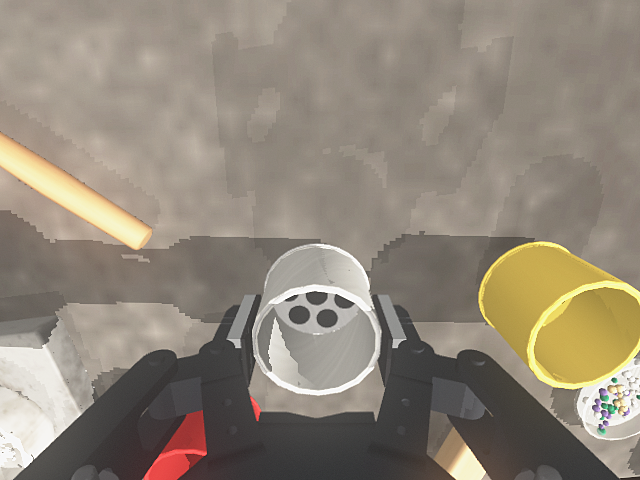

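>>> move_arm(
  rows=[
    [0, [-20, 0, 0], [0, 0, 0]],
    [0, [-35, 0, 0], [0, 0, 0]],
    [0, [-35, 0, 0], [0, 0, 0]],
    [0, [-32, 5, -1], [0, 0, 0]],
    [0, [-20, 20, -6], [0, 0, 0]],
    [0, [0, 34, -10], [0, 0, 0]],
    [0, [0, 35, -10], [0, 0, 0]],
    [0, [0, 35, -10], [0, 0, 0]],
  ],
)

```text
time_s: 19.35
eef_pos: [0.5415, -0.1166, 0.1633]
orientation: [[-0.002, -0.0, 1.0], [0.001, 1.0, 0.0], [-1.0, 0.001, -0.002]]
contact_force: [0.6, 0.7, -1.4]
gripper_width: 0.61
```

>>> move_arm(
  rows=[
    [0, [0, 35, -10], [0, 0, 0]],
    [0, [0, 35, -10], [0, 0, 0]],
    [0, [0, 35, -10], [0, 0, 0]],
    [0, [0, 35, -10], [0, 0, 0]],
    [0, [0, 35, -10], [0, 0, 0]],
    [0, [0, 35, -10], [0, 0, 0]],
    [0, [0, 20, -5], [0, 0, 0]],
    [0, [0, 0, 0], [0, 0, 0]],
  ],
)

```text
time_s: 20.35
eef_pos: [0.4761, 0.1128, 0.1635]
orientation: [[-0.002, -0.003, 1.0], [0.0, 1.0, 0.003], [-1.0, 0.0, -0.002]]
contact_force: [0.3, -0.6, -1.6]
gripper_width: 0.61
```

```bash
python3 w.py w13; python3 wc.py w13 .4695,.131,.194
```

```text
20.35 [0.4761 0.1128 0.1635] [ 0.3 -0.6 -1.6] 0.6100045073734494
[[-0.002, -0.003, 1.0], [0.0, 1.0, 0.003], [-1.0, 0.0, -0.002]]
bench z 0.001
.4695,.131,.194 2135 zmax 0.2612
[0.4743 0.1152 0.0248] [0.4689 0.1288 0.1932]
```

>>> move_arm(
  rows=[
    [0, [0, 10, -3], [0, 0, 0]],
    [0, [0, 10, -3], [0, 0, 0]],
    [0, [0, 0, 0], [0, 0, 0]],
    [0, [0, 0, 0], [0, 0, 0]],
  ],
)

```text
time_s: 20.9
eef_pos: [0.4723, 0.131, 0.1643]
orientation: [[0.0, 0.0, 1.0], [-0.0, 1.0, -0.0], [-1.0, -0.0, 0.0]]
contact_force: [-0.8, 0.0, -1.9]
gripper_width: 0.61
```

```bash
python3 w.py w14; python3 wc.py w14 .4695,.133,.194 .4695,.133,.095
```

```text
20.9 [0.4723 0.131  0.1643] [-0.8  0.  -1.9] 0.6104499036765343
[[0.0, 0.0, 1.0], [-0.0, 1.0, -0.0], [-1.0, -0.0, 0.0]]
bench z 0.001
.4695,.133,.194 3648 zmax 0.2623
[0.4706 0.1322 0.0252] [0.4693 0.1324 0.1936]
.4695,.133,.095 608 zmax 0.2623
[0.4688 0.1342 0.0251] [0.4539 0.1349 0.0948]
```

View pics/w14.png

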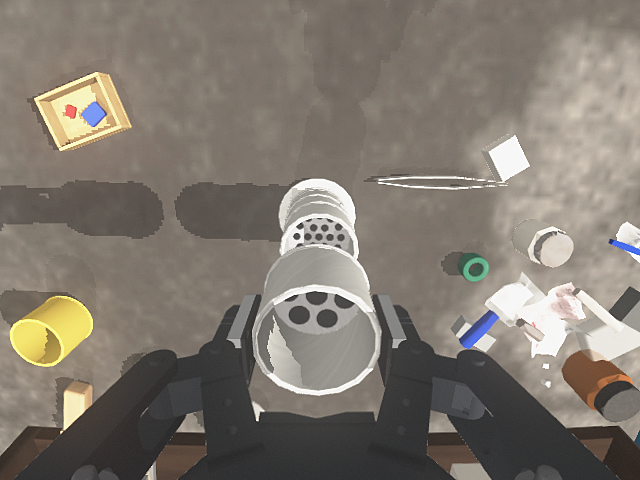

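>>> move_arm(
  rows=[
    [0, [15, 2, -2], [0, 0, 0]],
    [0, [18, 0, 0], [0, 0, 0]],
    [0, [8, 0, 0], [0, 0, 0]],
    [0, [4, 0, 0], [0, 0, 0]],
    [0, [3, 0, 0], [0, 0, 0]],
    [0, [2, 0, 0], [0, 0, 0]],
    [0, [1, 0, 0], [0, 0, 0]],
    [0, [0, 0, 0], [0, 0, 0]],
  ],
)

```text
time_s: 21.95
eef_pos: [0.4703, 0.1331, 0.1135]
orientation: [[0.0, -0.0, 1.0], [0.0, 1.0, 0.0], [-1.0, 0.0, 0.0]]
contact_force: [-0.3, -0.5, -0.8]
gripper_width: 0.604
```

>>> move_arm(
  rows=[
    [0, [1, 0, 0], [0, 0, 0]],
    [0, [1, 0, 0], [0, 0, 0]],
    [0, [1, 0, 0], [0, 0, 0]],
    [0, [0, 0, 0], [0, 0, 0]],
  ],
)

```text
time_s: 22.45
eef_pos: [0.4702, 0.1331, 0.1102]
orientation: [[-0.0, -0.0, 1.0], [0.0, 1.0, 0.0], [-1.0, 0.0, -0.0]]
contact_force: [0.4, 0.3, -1.2]
gripper_width: 0.611
```

```bash
python3 w.py w15; python3 wc.py w15 .4695,.133,.14
```

```text
22.45 [0.4702 0.1331 0.1102] [ 0.4  0.3 -1.2] 0.6112180052007284
[[-0.0, -0.0, 1.0], [0.0, 1.0, 0.0], [-1.0, 0.0, -0.0]]
bench z 0.001
.4695,.133,.14 3612 zmax 0.2082
[0.4685 0.1343 0.0253] [0.467  0.1339 0.1396]
```

>>> move_arm(
  rows=[
    [0, [1, 0, 0], [0, 0, 0]],
    [0, [0.5, 0, 0], [0, 0, 0]],
    [0, [0, 0, 0], [0, 0, 0]],
  ],
)

```text
time_s: 22.88
eef_pos: [0.4705, 0.1331, 0.1101]
orientation: [[0.001, -0.0, 1.0], [0.0, 1.0, 0.0], [-1.0, 0.0, 0.001]]
contact_force: [-3.3, -1.2, 8.4]
gripper_width: 0.608
```

Firm contact at the expected height. Release.

>>> move_arm(
  rows=[
    [0.8, [0, 0, 0], [0, 0, 0]],
    [0.9, [0, 0, 0], [0, 0, 0]],
    [1, [0, 0, 0], [0, 0, 0]],
    [1, [-15, 0, 0], [0, 0, 0]],
    [1, [-30, 0, 0], [0, 0, 0]],
    [1, [-20, 0, 0], [0, 0, 0]],
    [1, [0, 0, 0], [0, 0, 0]],
    [1, [0, 0, 0], [0, 0, 0]],
  ],
)

```text
time_s: 23.88
eef_pos: [0.47, 0.1331, 0.1735]
orientation: [[-0.0, -0.0, 1.0], [0.0, 1.0, 0.0], [-1.0, 0.0, -0.0]]
contact_force: [0.1, -0.1, 0.2]
gripper_width: 0.998
```

```bash
python3 w.py w16; python3 wc.py w16 .4695,.133,.139; python3 sc.py 16
```

```text
23.875 [0.47   0.1331 0.1735] [ 0.1 -0.1  0.2] 0.9980556749336013
[[-0.0, -0.0, 1.0], [0.0, 1.0, 0.0], [-1.0, 0.0, -0.0]]
bench z 0.001
.4695,.133,.139 1638 zmax 0.2721
[0.4692 0.1346 0.0251] [0.4693 0.1346 0.1393]
```

View pics/sc16.png

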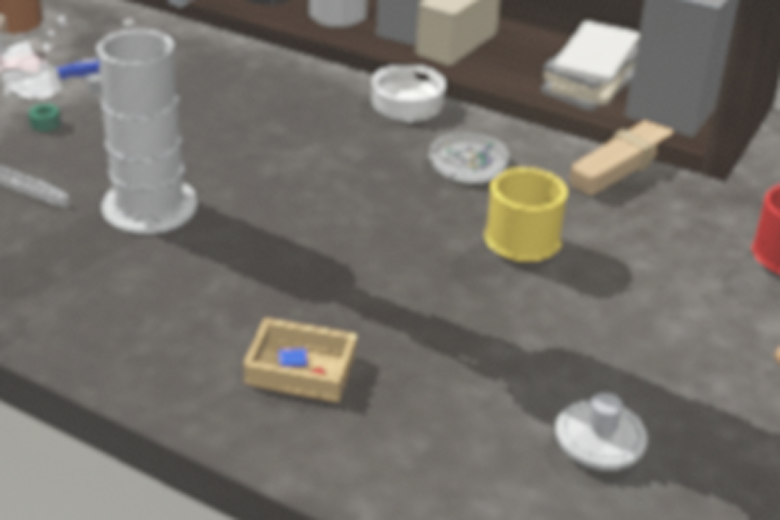

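>>> move_arm(
  rows=[
    [1, [0, -20, -3], [0, 0, 0]],
    [1, [0, -30, -4], [0, 0, 0]],
    [1, [0, -30, -4], [0, 0, 0]],
    [1, [5, -30, -4], [0, 0, 0]],
    [1, [5, -30, -5], [0, 0, 0]],
    [1, [10, -30, -5], [0, 0, 0]],
    [1, [10, -30, -5], [0, 0, 0]],
    [1, [10, -30, -5], [0, 0, 0]],
  ],
)

```text
time_s: 24.98
eef_pos: [0.4344, -0.0976, 0.1326]
orientation: [[-0.001, 0.0, 1.0], [0.001, 1.0, -0.0], [-1.0, 0.001, -0.001]]
contact_force: [-0.7, -0.3, -0.6]
gripper_width: 1.001
```

>>> move_arm(
  rows=[
    [1, [10, -30, -4], [0, 0, 0]],
    [1, [5, -30, -4], [0, 0, 0]],
    [1, [0, -30, -4], [0, 0, 0]],
    [1, [0, -30, -4], [0, 0, 0]],
    [1, [0, -25, -4], [0, 0, 0]],
    [1, [0, -17, 0], [0, 0, 0]],
    [1, [0, 0, 0], [0, 0, 0]],
    [1, [0, 0, 0], [0, 0, 0]],
  ],
)

```text
time_s: 25.98
eef_pos: [0.4151, -0.258, 0.1184]
orientation: [[-0.001, -0.001, 1.0], [0.001, 1.0, 0.001], [-1.0, 0.001, -0.001]]
contact_force: [0.2, 0.5, 0.4]
gripper_width: 1.004
```

```bash
python3 w.py w17
cat > lid.py <<'E'
import sys
from h import *
f=np.load(f'pics/{sys.argv[1]}.npz'); d=f['d']; pos,R=f['p'],f['R']
x,y,h=map(float,sys.argv[2].split(','))
i=viewer.camera_info('wrist');K=np.array(i['intrinsics']);M=np.array(i['mount'])
vv,uu=np.mgrid[0:480,0:640]
p=cv2.undistortPoints(np.stack([uu,vv],-1).reshape(-1,1,2).astype(float),K,np.array([i['k1'],0,0,0,0.]))[:,0]
c=np.c_[p[:,0],-p[:,1],-np.ones(len(p))]*d.reshape(-1,1)
P=(c@M[:3,:3].T+M[:3,3])@R.T+pos; ok=d.ravel()>0
near=ok&(np.hypot(P[:,0]-x,P[:,1]-y)<.036)
for a,t in((h+.013,.002),(h+.036,.002)):
    Q=P[near&(abs(P[:,2]-a)<t)]
    if len(Q)<8: print('few',len(Q)); continue
    (cx,cy),r=cv2.minEnclosingCircle(Q[:,:2].astype(np.float32)); print(a,len(Q),'circle',round(cx,4),round(cy,4),round(r,4),'mean',Q.mean(0).round(4))
E
python3 lid.py w17 .4146,-.2586,0
```

```text
25.975 [ 0.4151 -0.258   0.1184] [0.2 0.5 0.4] 1.004484972038412
[[-0.001, -0.001, 1.0], [0.001, 1.0, 0.001], [-1.0, 0.001, -0.001]]
0.013 2601 circle 0.4149 -0.2578 0.0271 mean [ 0.4123 -0.258   0.0139]
0.036 427 circle 0.4145 -0.2581 0.009 mean [ 0.4141 -0.2578  0.0368]
```

View pics/w17.png

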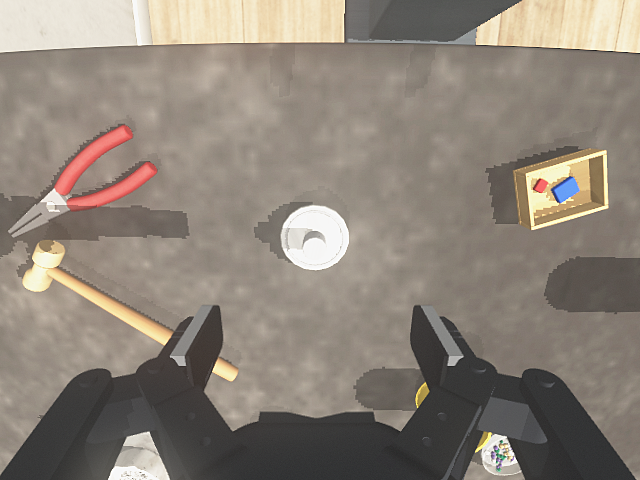

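>>> move_arm(
  rows=[
    [0.7, [25, -1, 1.5], [0, 0, 0]],
    [0.6, [30, 0, 0], [0, 0, 0]],
    [0.6, [25, 0, 0], [0, 0, 0]],
    [0.6, [13, 0, 0], [0, 0, 0]],
    [0.6, [7, 0, 0], [0, 0, 0]],
    [0.6, [0, 0, 0], [0, 0, 0]],
    [0.6, [0, 0, 0], [0, 0, 0]],
  ],
)

```text
time_s: 26.9
eef_pos: [0.4173, -0.2603, 0.0195]
orientation: [[0.001, -0.0, 1.0], [-0.001, 1.0, 0.0], [-1.0, -0.001, 0.001]]
contact_force: [-0.5, -0.4, -0.2]
gripper_width: 0.601
```

```bash
python3 w.py w18;python3 lid.py w18 .4146,-.2586,0
```

```text
26.9 [ 0.4173 -0.2603  0.0195] [-0.5 -0.4 -0.2] 0.6006992917533114
[[0.001, -0.0, 1.0], [-0.001, 1.0, 0.0], [-1.0, -0.001, 0.001]]
0.013 5679 circle 0.4147 -0.2579 0.0272 mean [ 0.4098 -0.2581  0.0139]
0.036 1449 circle 0.4095 -0.2587 0.0356 mean [ 0.4131 -0.2583  0.0365]
```

View pics/w18.png

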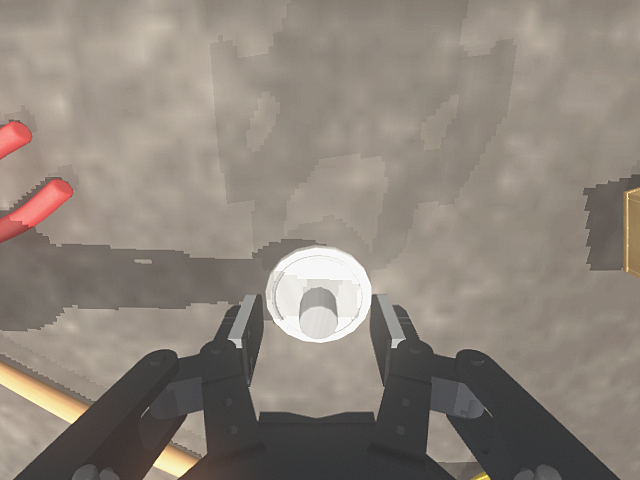

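>>> move_arm(
  rows=[
    [0.6, [2, 1, 0], [0, 0, 0]],
    [0, [0, 0, 0], [0, 0, 0]],
    [0, [0, 0, 0], [0, 0, 0]],
    [0, [0, 0, 0], [0, 0, 0]],
    [0, [0, 0, 0], [0, 0, 0]],
    [0, [0, 0, 0], [0, 0, 0]],
    [0, [0, 0, 0], [0, 0, 0]],
    [0, [0, 0, 0], [0, 0, 0]],
  ],
)

```text
time_s: 27.95
eef_pos: [0.4168, -0.259, 0.017]
orientation: [[0.0, -0.0, 1.0], [-0.0, 1.0, 0.0], [-1.0, -0.0, 0.0]]
contact_force: [-1.5, 1.4, 5.4]
gripper_width: 0.181
```

```bash
python3 w.py w19;python3 lid.py w19 .4146,-.2586,0
```

```text
27.95 [ 0.4168 -0.259   0.017 ] [-1.5  1.4  5.4] 0.18147466926820552
[[0.0, -0.0, 1.0], [-0.0, 1.0, 0.0], [-1.0, -0.0, 0.0]]
0.013 3738 circle 0.4147 -0.2574 0.0271 mean [ 0.4029 -0.2576  0.0138]
0.036 1424 circle 0.4091 -0.2574 0.0216 mean [ 0.4123 -0.2576  0.0365]
```

View pics/w19.png

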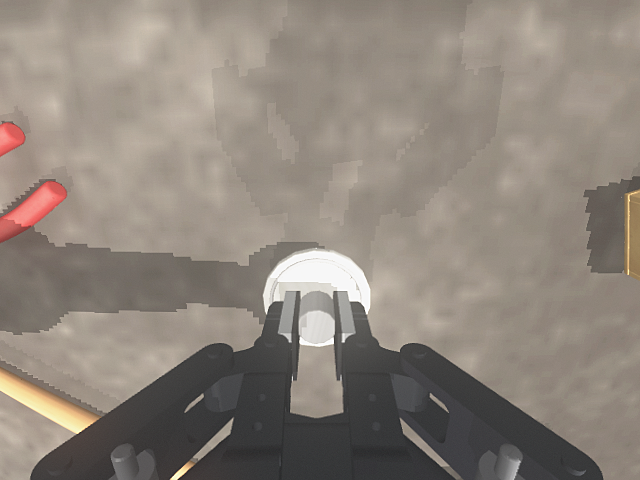

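>>> move_arm(
  rows=[
    [0, [-20, 0, 0], [0, 0, 0]],
    [0, [-35, 0, 0], [0, 0, 0]],
    [0, [-35, 10, 1], [0, 0, 0]],
    [0, [-33, 20, 3], [0, 0, 0]],
    [0, [-30, 25, 4], [0, 0, 0]],
    [0, [-20, 30, 4], [0, 0, 0]],
    [0, [0, 30, 4], [0, 0, 0]],
    [0, [0, 30, 4], [0, 0, 0]],
  ],
)

```text
time_s: 29.0
eef_pos: [0.4368, -0.113, 0.1897]
orientation: [[0.0, 0.0, 1.0], [0.0, 1.0, -0.0], [-1.0, 0.0, 0.0]]
contact_force: [0.6, -0.4, -0.2]
gripper_width: 0.185
```

>>> move_arm(
  rows=[
    [0, [0, 30, 4], [0, 0, 0]],
    [0, [0, 30, 4], [0, 0, 0]],
    [0, [0, 30, 4], [0, 0, 0]],
    [0, [0, 30, 4], [0, 0, 0]],
    [0, [0, 30, 4], [0, 0, 0]],
    [0, [0, 30, 4], [0, 0, 0]],
    [0, [0, 0, 0], [0, 0, 0]],
    [0, [0, 0, 0], [0, 0, 0]],
  ],
)

```text
time_s: 30.0
eef_pos: [0.4604, 0.0658, 0.1894]
orientation: [[-0.001, -0.0, 1.0], [-0.0, 1.0, 0.0], [-1.0, -0.0, -0.001]]
contact_force: [-0.3, -0.9, -0.9]
gripper_width: 0.182
```

>>> move_arm(
  rows=[
    [0, [0, 25, 4], [0, 0, 0]],
    [0, [0, 25, 4], [0, 0, 0]],
    [0, [0, 17, 3], [0, 0, 0]],
    [0, [0, 0, 0], [0, 0, 0]],
    [0, [0, 0, 0], [0, 0, 0]],
  ],
)

```text
time_s: 30.62
eef_pos: [0.4716, 0.1324, 0.1897]
orientation: [[-0.0, 0.0, 1.0], [-0.0, 1.0, -0.0], [-1.0, -0.0, -0.0]]
contact_force: [-0.1, 0.5, -1.6]
gripper_width: 0.18
```

```bash
python3 w.py w20;python3 lid.py w20 .469,.133,.1725; python3 wc.py w20 .469,.134,.139
```

```text
30.625 [0.4716 0.1324 0.1897] [-0.1  0.5 -1.6] 0.18014776258813026
[[-0.0, 0.0, 1.0], [-0.0, 1.0, -0.0], [-1.0, -0.0, -0.0]]
0.1855 3661 circle 0.4696 0.1337 0.0272 mean [0.4578 0.1338 0.1864]
0.2085 1417 circle 0.4642 0.1338 0.0217 mean [0.4672 0.1339 0.2091]
bench z 0.001
.469,.134,.139 693 zmax 0.2877
[0.469  0.1346 0.025 ] [0.4525 0.1351 0.1395]
```

View pics/w20.png

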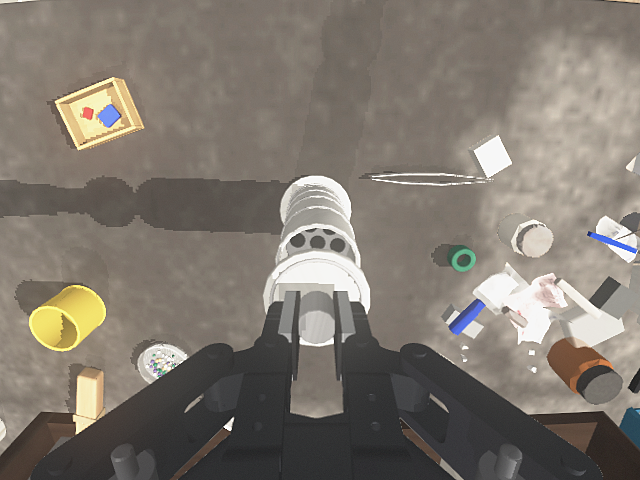

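>>> move_arm(
  rows=[
    [0, [12, 1, -0.5], [0, 0, 0]],
    [0, [12, 0, 0], [0, 0, 0]],
    [0, [6, 0, 0], [0, 0, 0]],
    [0, [3, 0, 0], [0, 0, 0]],
    [0, [3, 0, 0], [0, 0, 0]],
    [0, [2, 0, 0], [0, 0, 0]],
    [0, [0, 0, 0], [0, 0, 0]],
    [0, [0, 0, 0], [0, 0, 0]],
  ],
)

```text
time_s: 31.68
eef_pos: [0.4714, 0.1341, 0.152]
orientation: [[0.0, -0.0, 1.0], [0.0, 1.0, 0.0], [-1.0, 0.0, 0.0]]
contact_force: [0.2, 0.3, -1.1]
gripper_width: 0.186
```

>>> move_arm(
  rows=[
    [0, [1, 0, 0], [0, 0, 0]],
    [0, [1, 0, 0], [0, 0, 0]],
    [0, [1, 0, 0], [0, 0, 0]],
    [0, [0, 0, 0], [0, 0, 0]],
  ],
)

```text
time_s: 32.17
eef_pos: [0.4714, 0.1341, 0.149]
orientation: [[0.001, -0.0, 1.0], [0.0, 1.0, 0.0], [-1.0, 0.0, 0.001]]
contact_force: [-0.1, -0.1, 1.5]
gripper_width: 0.183
```

>>> move_arm(
  rows=[
    [0, [1, 0, 0], [0, 0, 0]],
    [0, [0, 0, 0], [0, 0, 0]],
  ],
)

```text
time_s: 32.42
eef_pos: [0.4717, 0.1341, 0.1489]
orientation: [[0.002, -0.0, 1.0], [0.0, 1.0, 0.0], [-1.0, 0.0, 0.002]]
contact_force: [-1.8, -0.2, 7.2]
gripper_width: 0.182
```

```bash
python3 w.py w21;python3 lid.py w21 .469,.134,.132; python3 sc.py 21
```

```text
32.425 [0.4717 0.1341 0.1489] [-1.8 -0.2  7.2] 0.18170035286900785
[[0.002, -0.0, 1.0], [0.0, 1.0, 0.0], [-1.0, 0.0, 0.002]]
0.14500000000000002 3775 circle 0.4695 0.1354 0.0272 mean [0.4578 0.1355 0.1458]
0.168 1434 circle 0.4642 0.1356 0.0216 mean [0.4672 0.1356 0.1685]
```

View pics/sc21.png

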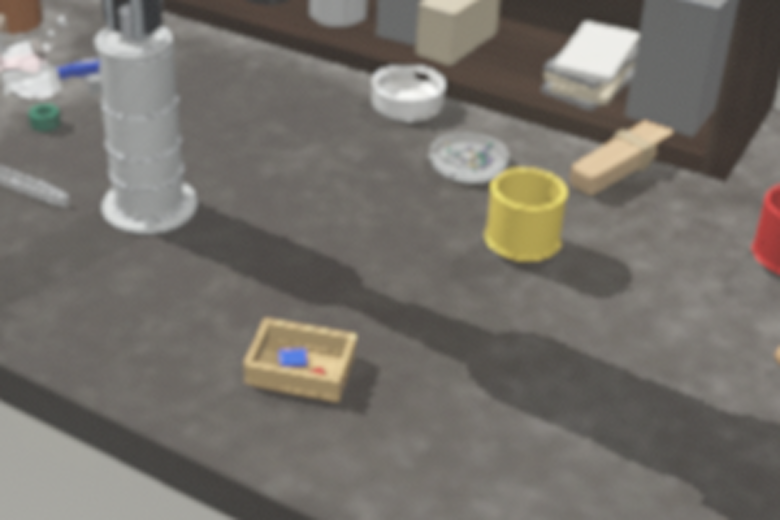

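>>> move_arm(
  rows=[
    [0.4, [0, 0, 0], [0, 0, 0]],
    [0.6, [0, 0, 0], [0, 0, 0]],
    [0.6, [0, 0, 0], [0, 0, 0]],
    [0.6, [-15, 0, 0], [0, 0, 0]],
    [0.6, [-30, 0, 0], [0, 0, 0]],
    [0.6, [-35, 0, 0], [0, 0, 0]],
    [0.6, [0, 0, 0], [0, 0, 0]],
    [0.6, [0, 0, 0], [0, 0, 0]],
  ],
)

```text
time_s: 33.52
eef_pos: [0.4713, 0.1341, 0.2281]
orientation: [[0.001, -0.0, 1.0], [0.0, 1.0, 0.0], [-1.0, 0.0, 0.001]]
contact_force: [-0.1, 0.9, -1.2]
gripper_width: 0.598
```

```bash
python3 w.py w22;python3 lid.py w22 .469,.134,.132
cat > fin.py <<'E'
from h import *
for n in('scene','top'):
    p,d=viewer.camera(n); np.save(f'pics/{n}F.npy',d); cv2.imwrite(f'pics/{n}F.png',p[:,:,::-1])
a=cv2.imread('pics/sceneF.png')[110:330,180:400]; cv2.imwrite('pics/sceneFz.png',cv2.resize(a,None,fx=2.7,fy=2.7,interpolation=2))
E
python3 fin.py
```

```text
33.525 [0.4713 0.1341 0.2281] [-0.1  0.9 -1.2] 0.5981413892028656
[[0.001, -0.0, 1.0], [0.0, 1.0, 0.0], [-1.0, 0.0, 0.001]]
0.14500000000000002 3017 circle 0.4699 0.1357 0.027 mean [0.4671 0.1357 0.1459]
0.168 522 circle 0.47 0.1357 0.0091 mean [0.4692 0.1357 0.1687]
```

View pics/sceneFz.png

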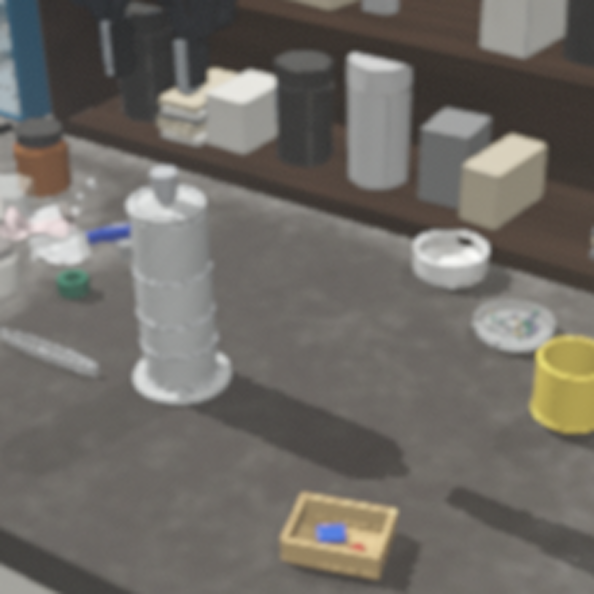

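View pics/topF.png

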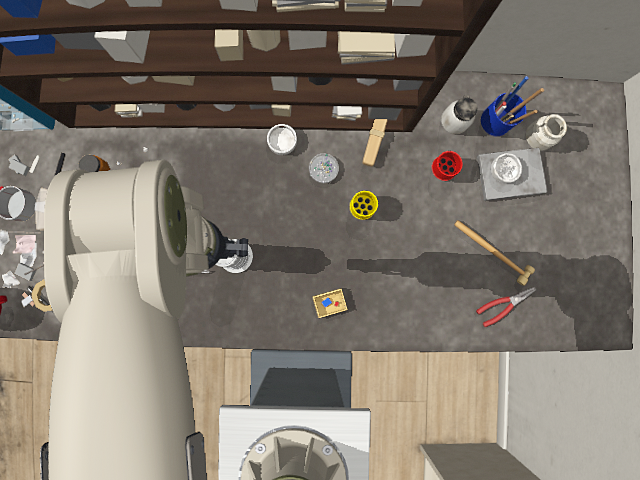

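View pics/w22.png

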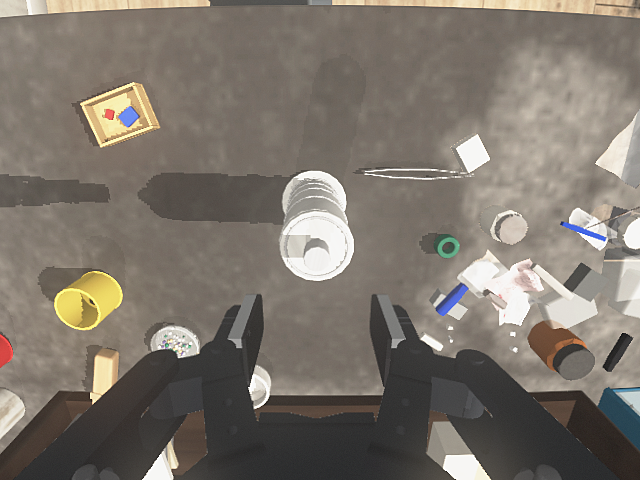

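```bash
python3 -c "
from rig import arm
print(arm.job_done())"
```

```text
the job is handed in; nothing more can be done
None
```

I assembled the set on its pan in the required order (fine, medium, coarse, lid) and handed the job in at about 34 s of the 112 s allowed. The system gave no verdict.

- **Seating:** Each piece met the one below within a millimetre of its calculated height, with 4 to 12 N of contact force.
- **Final height and centring:** The last wrist-camera check put the top of the lid disc at 145.9 mm. The target was 145 mm, and that camera reads about 0.6 to 1 mm high. The lid centre measured about 1 mm from the coarse sieve's.
- **Straightness:** In the scene picture the stack looks straight and level, but I did not measure its tilt as an angle.
- **Pan and other items:** The rim centres higher up the stack drifted by up to about 2 mm in y, mostly small offsets at each placement. I did not re-measure the pan itself after stacking. The bead dish, tray and tweezers look untouched in the final pictures.
- **Camera agreement:** The top and scene cameras differed by up to about 3.5 mm, and by as much as 7 mm on the lid disc. I used wrist-camera differences for the final alignment, and no check failed.

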